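Stack a frame on the lens-tray rack: toes under the hoods, posts into the cups

TASK

Pick up the empty stacking frame by its handle bar and stack it on the lower frame that is clamped on the grey base plate: its two toed posts have to go in under the hoods with the frame tilted, feeling gently for the stops without pushing hard, then its two plain posts down into the cups. Leave it let go, with all four posts fully home and the frame sitting level and still, and do not shift the spray bottle, the spectacle case or the cardboard box.

Things in the scene. Friction and masses are not known exactly. Their poses are not given: they have to be found in the camera images.
- upper: Frame to be stacked: loose, aluminium, grey socket fittings on top (floors z 60, tops z 78 mm; nothing goes in them), 0.35-0.65 kg, standing on four 14 mm posts at x +-80, y +-60 mm. Origin: centre between the posts at the level of their lower ends; z up, x from the toed to the plain posts. Side rails z 24-36 mm. Upright and level at the start.
- handle (a point): Middle of the upper frame's handle bar, 74 mm above its origin. The bar runs along the frame's y, 16 mm thick in x, 24 mm high (z 62-86 mm), clear for 110 mm of its length, free on both sides and below.
- toes (a point): On the upper frame, midway between its two toe tips, at (-107, 0, 0) mm. Each -x post (y +-60) ends in a flat toed foot 14 mm wide, 8 mm thick (z 0-8), reaching from x -73 to its tip at x -107 mm.
- pins (a point): On the upper frame, midway between the lower ends of its two plain posts, at (80, 0, 0) mm. Each +x post (y +-60) ends in a round pin 14 mm across, tapering to 9 mm over its last 5 mm.
- board: Fixed grey base plate 280 x 165 x 10 mm under the lower frame. Origin: centre of its underside; z up, x along its length, roughly away from the robot. The lower frame is clamped on it square, centred in y, but anywhere within 35 mm either way along x: this shift is not measured and must be felt or seen. Upper frame home: level, x along x, origin at z 90 mm, within 3 mm of the lower frame's centre.
- pockets (a point): Fixed on the plate at (-108.5, 0, 90) mm: midway between the faces of the two stop walls at floor level, were the lower frame unshifted. Each pocket (y +-60) is open to +x: level floor from the stop to 88 mm in +x, 24 mm wide; outer cheek 9.5 mm out from the toe's axis; hood from the stop to its lip 12.5 mm in +x, underside 14, top 18 mm above the floor. All rigid.
- cups (a point): Fixed on the plate at (80, 0, 90) mm: midway between the floors of the two cups (y +-60), were the lower frame unshifted. Cups are 19 mm square inside; x walls plain, 16 mm high, y walls flare from 12 to 18 mm. Level, the pins foul the cups before the toes are in: raise the +x side some 12 degrees, slide the toes towards -x to the stops, turn down about the toe tips.
- spray: Bystander: bottle 52 mm across, 130 mm tall, origin at the centre of its underside.
- case: Bystander: black spectacle case, 62 x 160 x 36 mm, long along its y, origin at the centre of its underside.
- blanks: Bystander: small cardboard box, 80 x 80 x 50 mm, origin at the centre of its underside.

How it is judged:
By the outcome, as a careful person would: the job done as asked, in the order asked, and still so for the second after the job is handed in, with the robot touching nothing.
It also fails if it takes over 51 s, if anything falls off the work surface, if the arm or the gripper's body presses on something with over 40 N, if the wrist force passes 120 N, or if a joint passes its speed limit or range.

ROBOT

A 6-joint arm with a two-finger parallel gripper is mounted at the origin on the work surface. World frame = base frame: x ahead of the robot, y to its left, z up, the work surface at z = 0. Lengths are in m, angles in rad, forces in N, time in s.
With the tool pointing down it reaches from about 0.375 to 0.9 m from the base axis. Payload 3.1 kg.
Tool frame: the origin (TCP) lies between the finger pads; the fingertips stand 22 mm ahead of it and the grasp point (between the pads) lies 3 mm ahead of it; z points along the fingers, y is the line along which they close (so a half turn about z gives the same grasp; the last joint's range is limited). The gripper opens to 85 mm and grips with 20 to 120 N. Pads are 22 mm wide; open, the fingers measure 114 mm over their backs; the gripper's body (76 mm by 85 mm) begins 54 mm behind the grasp point. The pads swing forward as they close: fully open they stand 13 mm farther back than shut.
Start: joints at [-1.407, 0.527, 1.433, -0, 1.181, -0.178], TCP at [0.21, -0.589, 0.253] pointing down, gripper open.
Joint ranges: [-3.08, 3.08], [-0.75, 2.2], [0.22, 2.44], [-1.43, 4.57], [0, 2.65], [-2.85, 2.85]. Speed limits (rad/s): [2.79, 2.79, 3.14, 3.14, 3.14, 3.14].

INTERFACE

Orientations are given as a unit quaternion [x, y, z, w].
In Python, from rig import sensors, viewer, ticket gives the robot as it stands.
- The arm moves only by the tool send_rows, never from a script. Its argument "increments" is a list of rows, each an object of numbers: "rx", "ry", "rz": the turn, a rotation vector about the tool's x, y, z in rad; "dx", "dy", "dz": the shift along the tool's x, y, z in cm; "gripper": the closure in counts, from 0 (fully open) to 255 (shut). A call has 1 to 10 rows; each row is the pose to reach, as a shift and turn from the pose commanded when the call began, along the tool's axes at that moment; what a row does not reach only later rows make up. A row lasts 1/10 s, in which the tool goes at most 50 mm and 8.59 degrees, less where a joint would pass 70% of its speed; a pose out of reach is approached as far as the arm can. A call with a gripper value outside its range is refused whole. The fingers move at their own pace and stop on an object; the grip force is fixed at half the most. Time passes only in rows, so rows that repeat a pose let the fingers close. It gives the time, the measured TCP pose, the force, the opening and the grip force at its end, in the units of the state.
- sensors.sense(): the state, without advancing time (a new reading comes with each control period).
- viewer.read_camera(name): name is "scene" or "top" or "wrist"; returns the picture (480x640x3 uint8, blue, green, red); there is no depth.
- viewer.camera_params(name): a dict with "fx", "fy", "cx", "cy" (pixels), "eye" and "attitude" of the camera in the world; the wrist camera has in their place "mount" (4x4, takes a point from camera to tool coordinates, whose origin is the TCP and whose axes are the flange's). Camera axes: x right, y down, z forward; pixel columns grow to the right and rows downward; lengths in m; the calibration is good to about 2 mm. A picture is of the moment at which its call begins: read the wrist's pose just before it. camera_params takes no time and is no camera call.
- ticket.close_job(): hands the job in; it is judged then, once.
The state is a dict: "time": time; "q": joint angles; "qvel": joint speeds; "joint_efforts": joint torques, N m; "tcp_pos": TCP position; "tcp_rot": TCP orientation; "ft_force": force on the tool from outside, world axes, zero at the start; "wrist_torque": the same for the moment, N m; "grip_width": opening from 0.0 (shut) to 1.0 (fully open); "grasp_force": force on a finger pad.
Only numpy, scipy, OpenCV 4.12 (cv2) and the standard library are available. Lean on these libraries where they do the work, as an engineer would, in place of code of your own. Each camera call takes 0.05 s, during which the arm holds its last target. There are 200 camera calls.

## Working session

There is one attempt and no reset: what is moved stays moved. The work goes in short steps, Python scripts to look and compute and a tool call to move; the robot and the scene stay as the last step left them, time stands still between calls to the robot, and variables do not carry over. Pictures are saved under pics/ and viewed, at most 10 in all, crops included, and the job is handed in when it is done.

Besides the shell and the picture viewer there is one more tool, called in YAML: its name, and indented under it one key for each argument. send_rows: Moves the arm, as the interface text tells. Its arguments: {"type":"object","properties":{"increments":{"type":"array"}},"required":["increments"]}

```bash
mkdir -p pics; ls; python3 - <<'E'
from rig import sensors, viewer
import cv2
print(sensors.sense())
for n in ("scene","top","wrist"):
    print(n,viewer.camera_params(n)); cv2.imwrite(f"pics/{n}0.png",viewer.read_camera(n))
E
```

```text
pics
{'time': 0.0, 'q': array([-1.40646132e+00,  5.28494115e-01,  1.43393010e+00,  8.37608894e-07,
        1.18138694e+00, -1.78456685e-01]), 'qvel': array([-0.00014858,  0.0007354 , -0.00018913, -0.00047444, -0.00130618,
        0.00093104]), 'joint_efforts': array([ 1.21898040e-03, -4.42349732e+01, -1.78026080e+01, -1.13420281e-04,
        8.37543514e-03,  8.90577724e-06]), 'tcp_pos': array([ 0.21001385, -0.58793616,  0.25230755]), 'tcp_rot': array([ 9.85347075e-01,  1.70557646e-01,  8.21942802e-06, -1.10921862e-03]), 'ft_force': array([-0.11968484,  0.31882382,  0.11447649]), 'wrist_torque': array([ 0.02418444,  0.02590136, -0.01348512]), 'grasp_force': 0.0, 'grip_width': 0.9976044814096201}
scene {'fx': 461.73644551253517, 'fy': 461.73644551253517, 'cx': 321.422535106946, 'cy': 237.97415266718693, 'eye': array([0.94865103, 0.47064012, 1.04306409]), 'attitude': array([ 0.31123383,  0.90756159, -0.26669133, -0.09133017])}
top {'fx': 564.7964371501838, 'fy': 564.7964371501838, 'cx': 318.04129956051537, 'cy': 228.80967749863805, 'eye': array([0.43026512, 0.0018916 , 1.18393457]), 'attitude': array([-0.69967892,  0.71073667, -0.05685313,  0.045503  ])}
wrist {'fx': 358.62157367812654, 'fy': 358.62157367812654, 'cx': 321.2225973231145, 'cy': 237.96219764351332, 'mount': array([[ 1.32734225e-04, -9.60802751e-01, -2.77232854e-01,
         6.94714814e-02],
       [ 9.99999806e-01, -4.11755773e-05,  6.21484086e-04,
        -8.88205038e-05],
       [-6.08538843e-04, -2.77232883e-01,  9.60802560e-01,
        -1.19082395e-01],
       [ 0.00000000e+00,  0.00000000e+00,  0.00000000e+00,
         1.00000000e+00]])}
```

View pics/top0.png

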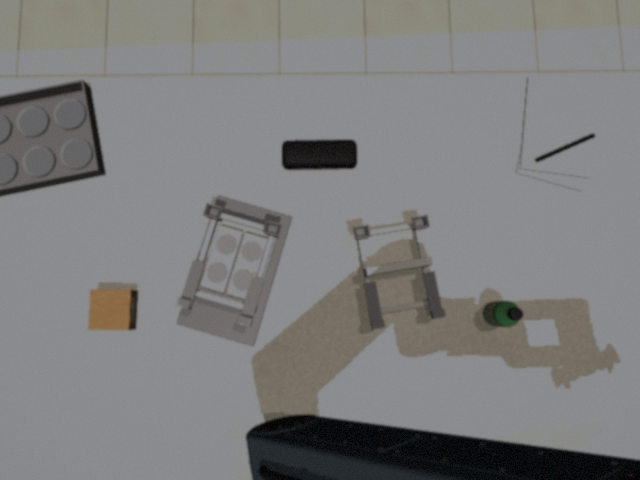

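View pics/scene0.png

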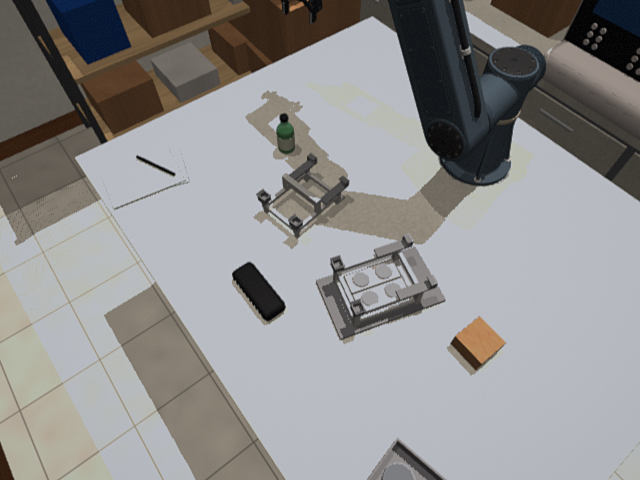

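The top view shows the board with the lower frame around (235,268), cups at (214,211) and (272,228), hoods towards the robot. The upper frame is around (398,270), with its handle bar from (362,272) to (430,262). The bottle is at (505,313), the case at (320,155) and the box at (112,310).

```bash
cat > h.py <<'E'
import numpy as np, cv2
from scipy.spatial.transform import Rotation as R
from rig import sensors, viewer
def cam(name, st=None):
    p=viewer.camera_params(name); K=np.array([[p['fx'],0,p['cx']],[0,p['fy'],p['cy']],[0,0,1]])
    if name=='wrist':
        st=st or sensors.sense(); T=np.eye(4); T[:3,:3]=R.from_quat(st['tcp_rot']).as_matrix(); T[:3,3]=st['tcp_pos']
        T=T@p['mount']; return K,T[:3,:3],T[:3,3]
    return K,R.from_quat(p['attitude']).as_matrix(),np.array(p['eye'])
def ray(c,uv,z):
    K,A,e=c; d=(A@np.linalg.inv(K)@np.c_[np.atleast_2d(uv),np.ones(len(np.atleast_2d(uv)))].T).T
    return e+d*((z-e[2])/d[:,2])[:,None]
def proj(c,P):
    K,A,e=c; q=(K@(A.T@(np.atleast_2d(P)-e).T)).T; return q[:,:2]/q[:,2:]
E
python3 - <<'E'
from h import *
c=cam('top')
# upper: fitting tops z 78mm -> handle ends z 86
print(ray(c,[[362,272],[430,262]],.086).round(4))
print('up corners fittings z.078',ray(c,[[361,232],[419,223],[376,325],[436,315]],.078).round(4))
print('board corners z.01',ray(c,[[217,196],[291,214],[252,344],[179,322]],.01).round(4))
print('cups z~.108',ray(c,[[214,211],[272,228]],.108).round(4))
print('bystanders',ray(c,[[505,313],[320,155],[112,310]],.05).round(3))
im=cv2.imread('pics/top0.png')[190:350,170:450]
cv2.imwrite('pics/topc.png',cv2.resize(im,None,fx=2.8,fy=2.8,interpolation=cv2.INTER_CUBIC))
E
```

```text
[[ 0.5042 -0.1012  0.086 ]
 [ 0.5216 -0.2348  0.086 ]]
up corners fittings z.078 [[ 0.5839 -0.1022  0.078 ]
 [ 0.6002 -0.2181  0.078 ]
 [ 0.4019 -0.1262  0.078 ]
 [ 0.419  -0.2435  0.078 ]]
board corners z.01 [[0.6746 0.1939 0.01  ]
 [0.6338 0.038  0.01  ]
 [0.3663 0.12   0.01  ]
 [0.4131 0.269  0.01  ]]
cups z~.108 [[0.6248 0.1834 0.108 ]
 [0.59   0.0718 0.108 ]]
bystanders [[ 0.42  -0.388  0.05 ]
 [ 0.75  -0.024  0.05 ]
 [ 0.439  0.392  0.05 ]]
```

View pics/topc.png

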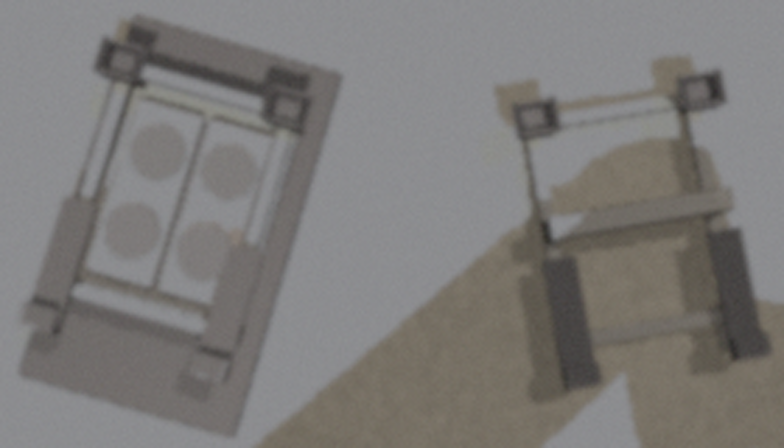

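Board yaw is about -16.5°, with the lower frame shifted about +10 mm. The upper frame's origin is near (0.513,-0.170) with yaw about +8°. I'll hover over each with the wrist camera to refine these.

```bash
cat >> h.py <<'E'
def tool(yaw,tilt=0):  # degrees: tool x along frame +y, y along frame +x, z down; tilt raises frame +x side
    return R.from_euler('z',yaw,degrees=True)*R.from_euler('y',-tilt,degrees=True)*R.from_matrix(np.array([[0,1,0],[1,0,0],[0,0,-1.]]))
def inc(p,rot,st=None):
    st=st or sensors.sense(); r=R.from_quat(st['tcp_rot'])
    d=r.inv().apply(np.array(p)-st['tcp_pos'])*100; w=(r.inv()*rot).as_rotvec()
    print('d cm',d.round(3),'rotvec',w.round(4))
E
python3 - <<'E'
from h import *
inc([.515,-.168,.28],tool(8))
E
```

```text
d cm [ 42.844 -29.321  -2.684] rotvec [-1.2000e-03 -1.4000e-03 -1.3676e+00]
```

send_rows:
  increments:
    - {"dx": 4,"dy": -2.7,"dz": -0.25,"rz": -0.13,"gripper": 0}
    - {"dx": 8,"dy": -5.5,"dz": -0.5,"rz": -0.26}
    - {"dx": 12,"dy": -8.2,"dz": -0.75,"rz": -0.39}
    - {"dx": 16,"dy": -11,"dz": -1,"rz": -0.52}
    - {"dx": 20,"dy": -13.7,"dz": -1.25,"rz": -0.65}
    - {"dx": 24,"dy": -16.4,"dz": -1.5,"rz": -0.78}
    - {"dx": 28,"dy": -19.2,"dz": -1.75,"rz": -0.91}
    - {"dx": 32,"dy": -22,"dz": -2,"rz": -1.04}
    - {"dx": 36,"dy": -24.6,"dz": -2.25,"rz": -1.17}
    - {"dx": 39,"dy": -26.7,"dz": -2.5,"rz": -1.25}

```text
invalid input at $.increments[0]: expected keys rx, ry, rz, dx, dy, dz, gripper
```

```bash
python3 - <<'E'
from h import *
s=sensors.sense(); print(s['time'],s['tcp_pos']); inc([.515,-.168,.28],tool(8))
E
```

```text
0.15 [ 0.21002781 -0.58811224  0.25254112]
d cm [ 42.844 -29.321  -2.684] rotvec [-1.2000e-03 -1.4000e-03 -1.3676e+00]
```

send_rows:
  increments:
    - {"dx": 4,"dy": -2.7,"dz": -0.25,"rx": 0,"ry": 0,"rz": -0.13,"gripper": 0}
    - {"dx": 8,"dy": -5.5,"dz": -0.5,"rx": 0,"ry": 0,"rz": -0.26,"gripper": 0}
    - {"dx": 12,"dy": -8.2,"dz": -0.75,"rx": 0,"ry": 0,"rz": -0.39,"gripper": 0}
    - {"dx": 16,"dy": -11,"dz": -1,"rx": 0,"ry": 0,"rz": -0.52,"gripper": 0}
    - {"dx": 20,"dy": -13.7,"dz": -1.25,"rx": 0,"ry": 0,"rz": -0.65,"gripper": 0}
    - {"dx": 24,"dy": -16.4,"dz": -1.5,"rx": 0,"ry": 0,"rz": -0.78,"gripper": 0}
    - {"dx": 28,"dy": -19.2,"dz": -1.75,"rx": 0,"ry": 0,"rz": -0.91,"gripper": 0}
    - {"dx": 32,"dy": -22,"dz": -2,"rx": 0,"ry": 0,"rz": -1.04,"gripper": 0}
    - {"dx": 36,"dy": -24.6,"dz": -2.25,"rx": 0,"ry": 0,"rz": -1.17,"gripper": 0}
    - {"dx": 39,"dy": -26.7,"dz": -2.5,"rx": 0,"ry": 0,"rz": -1.25,"gripper": 0}

```text
time: 1.15
tcp_pos: [0.4888, -0.2035, 0.2783]
tcp_rot: [0.697, 0.717, 0.0, -0.0]
ft_force: [0.3, -0.5, -0.1]
grip_width: 0.998
grasp_force: 0.0
```

```bash
python3 - <<'E'
from h import *
s=sensors.sense(); print(s['time'],s['tcp_pos'],np.abs(s['qvel']).max()); inc([.515,-.168,.28],tool(8))
E
```

```text
1.15 [ 0.48875467 -0.2035399   0.27830452] 0.6937402655221797
d cm [ 3.48   2.721 -0.168] rotvec [ 1.000e-04 -5.000e-04 -1.121e-01]
```

send_rows:
  increments:
    - {"dx": 3.5,"dy": 2.7,"dz": -0.2,"rx": 0,"ry": 0,"rz": -0.112,"gripper": 0}
    - {"dx": 3.5,"dy": 2.7,"dz": -0.2,"rx": 0,"ry": 0,"rz": -0.112,"gripper": 0}
    - {"dx": 3.5,"dy": 2.7,"dz": -0.2,"rx": 0,"ry": 0,"rz": -0.112,"gripper": 0}

```text
time: 1.45
tcp_pos: [0.514, -0.1695, 0.28]
tcp_rot: [0.657, 0.754, -0.0, -0.0]
ft_force: [1.1, -0.3, 0.4]
grip_width: 1.004
grasp_force: 0.0
```

```bash
python3 - <<'E'
from h import *
import json
s=sensors.sense(); im=viewer.read_camera('wrist'); cv2.imwrite('pics/w1.png',im)
json.dump({k:np.array(s[k]).tolist() for k in('tcp_pos','tcp_rot')},open('w1.json','w'))
print(s['time'],s['tcp_pos'],np.abs(s['qvel']).max()); inc([.535,.15,.34],tool(-16.5),s)
E
```

```text
1.45 [ 0.51404878 -0.16946725  0.28003209] 0.04497447338203212
d cm [31.367  6.405 -6.003] rotvec [-7.00e-04  2.00e-04  4.24e-01]
```

View pics/w1.png

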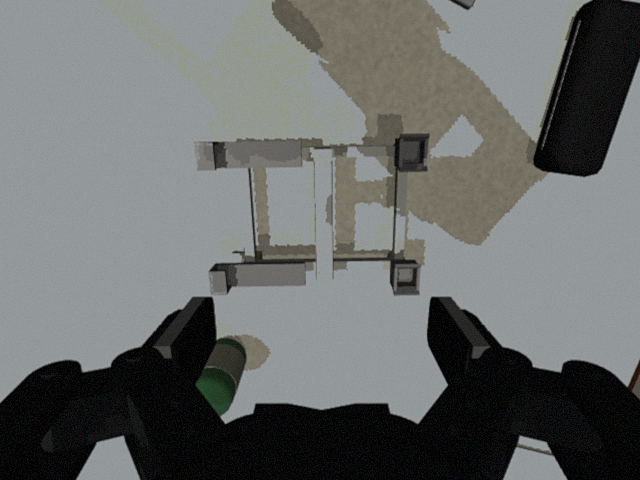

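The wrist view shows the upper frame nearly square: bar from (323,149) to (325,279), socket tops at (413,152) and (405,278). The bottle at (220,375) is clear.

```bash
python3 - <<'E'
from h import *
import json
c=cam('wrist',json.load(open('w1.json')))
b=ray(c,[[323.5,149],[325,279]],.086); k=ray(c,[[413.5,152],[405.5,278]],.078)
print(b.round(4),k.round(4)); 
for a in(b,k): d=a[0]-a[1]; print(np.linalg.norm(d),np.degrees(np.arctan2(-d[0],d[1])),a.mean(0))
E
```

```text
[[ 0.507  -0.1116  0.086 ]
 [ 0.5248 -0.229   0.086 ]] [[ 0.5852 -0.1038  0.078 ]
 [ 0.602  -0.2207  0.078 ]]
0.11869093630836951 8.585351121932197 [ 0.51590821 -0.17029409  0.086     ]
0.11811296423895737 8.160065861860284 [ 0.59356988 -0.16223231  0.078     ]
```

send_rows:
  increments:
    - {"dx": 4.5,"dy": 0.9,"dz": -0.9,"rx": 0,"ry": 0,"rz": 0.06,"gripper": 0}
    - {"dx": 9,"dy": 1.8,"dz": -1.8,"rx": 0,"ry": 0,"rz": 0.12,"gripper": 0}
    - {"dx": 13.5,"dy": 2.7,"dz": -2.7,"rx": 0,"ry": 0,"rz": 0.18,"gripper": 0}
    - {"dx": 18,"dy": 3.6,"dz": -3.6,"rx": 0,"ry": 0,"rz": 0.24,"gripper": 0}
    - {"dx": 22.5,"dy": 4.5,"dz": -4.5,"rx": 0,"ry": 0,"rz": 0.3,"gripper": 0}
    - {"dx": 27,"dy": 5.4,"dz": -5.4,"rx": 0,"ry": 0,"rz": 0.36,"gripper": 0}
    - {"dx": 31.3,"dy": 6.4,"dz": -6,"rx": 0,"ry": 0,"rz": 0.424,"gripper": 0}
    - {"dx": 31.3,"dy": 6.4,"dz": -6,"rx": 0,"ry": 0,"rz": 0.424,"gripper": 0}
    - {"dx": 31.3,"dy": 6.4,"dz": -6,"rx": 0,"ry": 0,"rz": 0.424,"gripper": 0}
    - {"dx": 31.3,"dy": 6.4,"dz": -6,"rx": 0,"ry": 0,"rz": 0.424,"gripper": 0}

```text
time: 2.5
tcp_pos: [0.5353, 0.1464, 0.3398]
tcp_rot: [0.803, 0.597, -0.001, -0.0]
ft_force: [-0.3, 0.2, -0.1]
grip_width: 0.999
grasp_force: 0.0
```

```bash
python3 - <<'E'
from h import *
import json
s=sensors.sense(); im=viewer.read_camera('wrist'); cv2.imwrite('pics/w2.png',im)
json.dump({k:np.array(s[k]).tolist() for k in('tcp_pos','tcp_rot')},open('w2.json','w'))
cv2.imwrite('pics/w2c.png',cv2.resize(im[60:360,140:540],None,fx=2,fy=2,interpolation=cv2.INTER_CUBIC))
print(s['time'],s['tcp_pos'],np.abs(s['qvel']).max())
E
```

```text
2.5 [0.53531098 0.14637804 0.33981709] 0.01070501391188411
```

View pics/w2c.png

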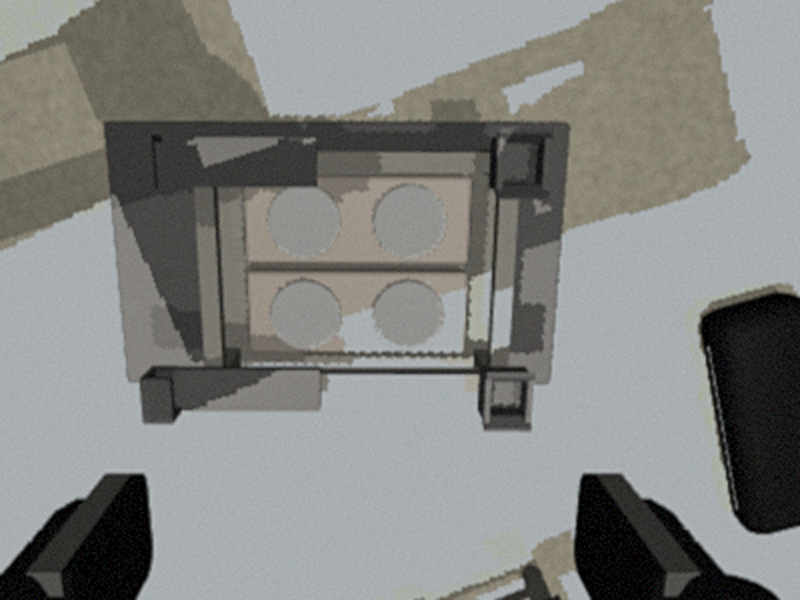

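The lower frame is clearly seen in the crop: cups at (518,160) and (507,398), hoods at about (175,160) and (160,395). I'll zoom on the four fittings.

```bash
python3 - <<'E'
from h import *
im=cv2.imread('pics/w2.png'); t=[]
for (u,v) in((212,142),(400,142),(212,258),(396,258)):
    t.append(cv2.resize(cv2.convertScaleAbs(im[v-21:v+21,u-28:u+28],alpha=1.6),None,fx=7,fy=7,interpolation=cv2.INTER_NEAREST))
cv2.imwrite('pics/w2z.png',np.vstack([np.hstack(t[:2]),np.hstack(t[2:])]))
E
```

```text
(no output)
```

View pics/w2z.png

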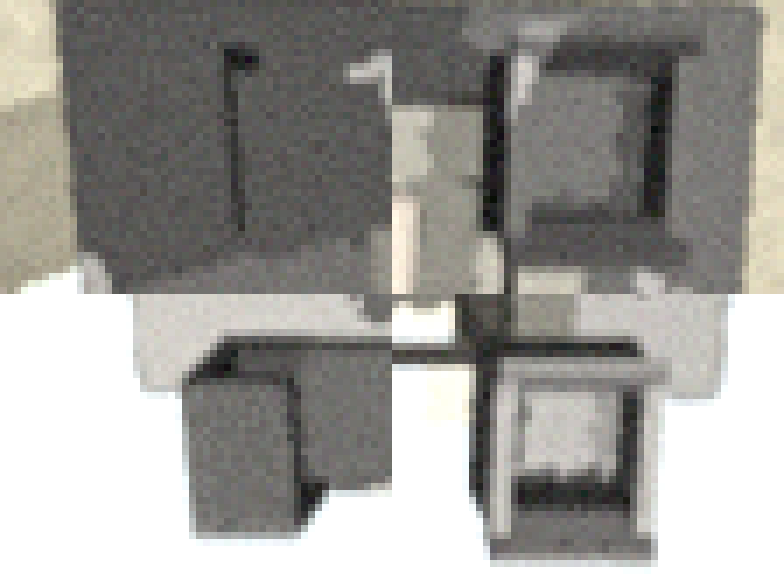

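```bash
python3 - <<'E'
from h import *
import json
c=cam('wrist',json.load(open('w2.json')))
k=ray(c,[[401.6,141.3],[394.4,260.3]],.107); l=ray(c,[[217.6,141],[226.4,260.3]],.108)
for a in(k,l): d=a[0]-a[1]; print(a.round(4),np.linalg.norm(d),np.degrees(np.arctan2(-d[0],d[1])),a.mean(0).round(4))
m=k.mean(0)-l.mean(0); print('cup-lip',np.linalg.norm(m),'want 176 (80+108.5-12.5)',np.degrees(np.arctan2(m[1],m[0])))
f=lambda u,v:(140+u/2,60+v/2)
bc=ray(c,[f(105,122),f(569,123),f(548,383),f(128,381)],.01)
d=bc[1]-bc[0]+bc[2]-bc[3]; print(bc.round(4),bc.mean(0).round(4),np.degrees(np.arctan2(d[1],d[0])),np.linalg.norm(d)/2)
yaw=np.radians(-16.9); ex=np.array([np.cos(yaw),np.sin(yaw)])
print('centre from cups',k.mean(0)[:2]-.08*ex,'from lips',l.mean(0)[:2]+.096*ex)
inc([.515,-.172,.16],tool(8.3))
E
```

```text
[[0.6256 0.1853 0.107 ]
 [0.5911 0.0708 0.107 ]] 0.11953216007882868 -16.744338094145736 [0.6084 0.1281 0.107 ]
[[0.459  0.2357 0.108 ]
 [0.4241 0.1214 0.108 ]] 0.11951629551673575 -16.971082935448276 [0.4416 0.1785 0.108 ]
cup-lip 0.17426770289311055 want 176 (80+108.5-12.5) -16.832108950727793
[[0.412  0.272  0.01  ]
 [0.6764 0.1919 0.01  ]
 [0.6287 0.036  0.01  ]
 [0.3642 0.1169 0.01  ]] [0.5203 0.1542 0.01  ] -16.929213925451723 0.27641777647113375
centre from cups [0.53182334 0.15133511] from lips [0.53342366 0.15063308]
d cm [-31.039   7.252  18.006] rotvec [-0.0012  0.0007 -0.4376]
```

Lower frame centre is (0.5326,0.1510) with yaw -16.85°, and all the size checks agree within 2 mm. Back to the upper frame to grasp.

send_rows:
  increments:
    - {"dx": -4,"dy": 0.9,"dz": 2.2,"rx": 0,"ry": 0,"rz": -0.055,"gripper": 0}
    - {"dx": -8,"dy": 1.8,"dz": 4.4,"rx": 0,"ry": 0,"rz": -0.11,"gripper": 0}
    - {"dx": -12,"dy": 2.7,"dz": 6.6,"rx": 0,"ry": 0,"rz": -0.165,"gripper": 0}
    - {"dx": -16,"dy": 3.6,"dz": 8.8,"rx": 0,"ry": 0,"rz": -0.22,"gripper": 0}
    - {"dx": -20,"dy": 4.6,"dz": 11,"rx": 0,"ry": 0,"rz": -0.275,"gripper": 0}
    - {"dx": -24,"dy": 5.5,"dz": 13.3,"rx": 0,"ry": 0,"rz": -0.33,"gripper": 0}
    - {"dx": -28,"dy": 6.5,"dz": 15.6,"rx": 0,"ry": 0,"rz": -0.39,"gripper": 0}
    - {"dx": -31,"dy": 7.25,"dz": 18,"rx": 0,"ry": 0,"rz": -0.438,"gripper": 0}
    - {"dx": -31,"dy": 7.25,"dz": 18,"rx": 0,"ry": 0,"rz": -0.438,"gripper": 0}
    - {"dx": -31,"dy": 7.25,"dz": 18,"rx": 0,"ry": 0,"rz": -0.438,"gripper": 0}

```text
time: 3.55
tcp_pos: [0.5151, -0.1712, 0.1596]
tcp_rot: [0.655, 0.756, -0.0, -0.001]
ft_force: [0.4, -0.2, 0.2]
grip_width: 1.005
grasp_force: 0.0
```

```bash
python3 - <<'E'
from h import *
inc([.515,-.172,.077],tool(8.3))
E
```

```text
d cm [-0.096 -0.009  8.262] rotvec [-0.0017 -0.0016 -0.0017]
```

send_rows:
  increments:
    - {"dx": -0.05,"dy": 0,"dz": 3,"rx": 0,"ry": 0,"rz": 0,"gripper": 0}
    - {"dx": -0.1,"dy": 0,"dz": 6,"rx": 0,"ry": 0,"rz": 0,"gripper": 0}
    - {"dx": -0.1,"dy": 0,"dz": 8.3,"rx": 0,"ry": 0,"rz": 0,"gripper": 0}
    - {"dx": -0.1,"dy": 0,"dz": 8.3,"rx": 0,"ry": 0,"rz": 0,"gripper": 0}
    - {"dx": -0.1,"dy": 0,"dz": 8.3,"rx": 0,"ry": 0,"rz": 0,"gripper": 0}
    - {"dx": -0.1,"dy": 0,"dz": 8.3,"rx": 0,"ry": 0,"rz": 0,"gripper": 255}
    - {"dx": -0.1,"dy": 0,"dz": 8.3,"rx": 0,"ry": 0,"rz": 0,"gripper": 255}
    - {"dx": -0.1,"dy": 0,"dz": 8.3,"rx": 0,"ry": 0,"rz": 0,"gripper": 255}
    - {"dx": -0.1,"dy": 0,"dz": 8.3,"rx": 0,"ry": 0,"rz": 0,"gripper": 255}
    - {"dx": -0.1,"dy": 0,"dz": 8.3,"rx": 0,"ry": 0,"rz": 0,"gripper": 255}

```text
time: 4.55
tcp_pos: [0.5167, -0.1707, 0.078]
tcp_rot: [0.653, 0.758, 0.0, 0.0]
ft_force: [2.2, -1.4, -1.3]
grip_width: 0.176
grasp_force: 58.5
```

send_rows:
  increments:
    - {"dx": 0,"dy": 0,"dz": 0,"rx": 0,"ry": 0,"rz": 0,"gripper": 255}
    - {"dx": 0,"dy": 0,"dz": 0,"rx": 0,"ry": 0,"rz": 0,"gripper": 255}

```text
time: 4.75
tcp_pos: [0.5167, -0.1707, 0.0779]
tcp_rot: [0.653, 0.757, 0.0, 0.0]
ft_force: [-1.2, 0.6, 5.7]
grip_width: 0.174
grasp_force: 59.7
```

```bash
python3 - <<'E'
from h import *
s=sensors.sense(); print(s['tcp_pos'],s['ft_force'],s['wrist_torque'],s['grip_width'])
im=viewer.read_camera('wrist'); cv2.imwrite('pics/w3.png',im)
E
```

```text
[ 0.51670645 -0.17065648  0.07791558] [-1.17578396  0.58372293  5.72258821] [0.02029283 0.14758819 0.04199707] 0.1743620948639091
```

Gripped, with a width of about 15 mm. Next I'll measure where the frame sits along the tool's x.

View pics/w3.png

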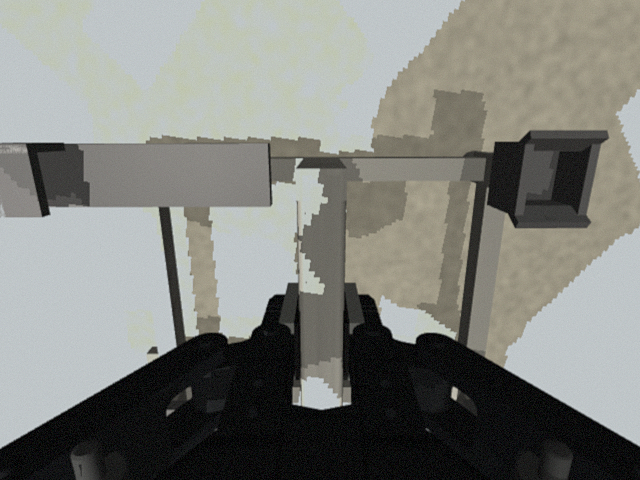

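The held frame's +y cup rim spans v 131–227 with its centre at about (557,179). The +y tray floor edges are at v 143 and 207.

```bash
python3 - <<'E'
from h import *
s=sensors.sense(); c=cam('wrist',s); r=R.from_quat(s['tcp_rot'])
f=lambda uv,z:(r.inv().apply(ray(c,uv,z)-s['tcp_pos'])*1000).round(2)
print('cup rim',f([[557,179],[557,131],[557,227]],.078)); print('tray',f([[200,143],[200,207]],.060)); print('hood lip',f([[38,144],[48,215]],.078))
print('yaw tool',(R.from_quat(s['tcp_rot'])*tool(0).inv()).as_euler('zyx',degrees=True))
print(s['ft_force'])
E
```

```text
cup rim [[ 5.610e+01  7.688e+01 -8.000e-02]
 [ 7.127e+01  7.411e+01 -9.000e-02]
 [ 3.977e+01  7.987e+01 -7.000e-02]]
tray [[ 67.16 -45.61  17.84]
 [ 43.16 -47.87  17.85]]
hood lip [[ 67.25 -91.73  -0.18]
 [ 43.96 -93.45  -0.17]]
yaw tool [ 8.48352729 -0.03481762 -0.02266417]
[-0.8609691   0.60373768  6.03688486]
```

```bash
cat >> h.py <<'E'
C=np.array([.5326,.1510]); YAW=-16.85; TX=-.0035
def place(tipx,h,tilt,y=0.,yaw=0.):  # tip pos (m) along lower frame x rel its centre, height over floor, lateral y
    rt=tool(YAW+yaw,tilt); p=R.from_euler('z',YAW,degrees=True).apply([tipx,y,.09+h])+[*C,0]
    tcp=p-rt.apply([TX,-.107,.0779]); return tcp,rt
def where(s=None):
    s=s or sensors.sense(); r=R.from_quat(s['tcp_rot']); out=[]
    for q in([TX,-.107,.0779],[TX,.08,.0779]):
        w=s['tcp_pos']+r.apply(q); out.append((R.from_euler('z',-YAW,degrees=True).apply(w-[*C,.09])*1000).round(2))
    e=(r*tool(0).inv()).as_euler('zyx',degrees=True)
    print('t',s['time'],'tip',out[0],'pin',out[1],'yaw,tilt,roll',[round(e[0]-YAW,2),-round(e[1],2),round(e[2],2)],'F',R.from_euler('z',-YAW,degrees=True).apply(s['ft_force']).round(2),'M',R.from_euler('z',-YAW,degrees=True).apply(s['wrist_torque']).round(2))
E
python3 - <<'E'
from h import *
p,r=place(-.075,.05,12); print(p); inc(p,r)
E
```

```text
[0.54650189 0.15044654 0.23844425]
d cm [ 31.31    7.696 -16.065] rotvec [-0.2054 -0.0459  0.4406]
```

send_rows:
  increments:
    - {"dx": 0,"dy": 0,"dz": -2,"rx": 0,"ry": 0,"rz": 0,"gripper": 255}
    - {"dx": 0,"dy": 0,"dz": -5,"rx": 0,"ry": 0,"rz": 0,"gripper": 255}
    - {"dx": 0,"dy": 0,"dz": -8,"rx": 0,"ry": 0,"rz": 0,"gripper": 255}
    - {"dx": 0,"dy": 0,"dz": -11,"rx": 0,"ry": 0,"rz": 0,"gripper": 255}
    - {"dx": 0,"dy": 0,"dz": -14,"rx": 0,"ry": 0,"rz": 0,"gripper": 255}
    - {"dx": 0,"dy": 0,"dz": -17,"rx": 0,"ry": 0,"rz": 0,"gripper": 255}
    - {"dx": 0,"dy": 0,"dz": -19,"rx": 0,"ry": 0,"rz": 0,"gripper": 255}
    - {"dx": 0,"dy": 0,"dz": -19,"rx": 0,"ry": 0,"rz": 0,"gripper": 255}
    - {"dx": 0,"dy": 0,"dz": -19,"rx": 0,"ry": 0,"rz": 0,"gripper": 255}

```text
time: 5.7
tcp_pos: [0.5156, -0.17, 0.2661]
tcp_rot: [0.653, 0.757, -0.0, -0.001]
ft_force: [-0.2, 0.6, -4.7]
grip_width: 0.178
grasp_force: 59.5
```

```bash
python3 - <<'E'
from h import *
s=sensors.sense(); print(s['ft_force'],s['wrist_torque'],s['grip_width'],s['tcp_pos'])
p,r=place(-.075,.05,12); print(p); inc(p,r)
E
```

```text
[-0.23391051  0.58881805 -4.7372957 ] [0.0647645  0.06353583 0.03114994] 0.1778117278287986 [ 0.51559167 -0.16999999  0.26608775]
[0.54650189 0.15044654 0.23844425]
d cm [31.235  7.784  2.799] rotvec [-0.2081 -0.0474  0.4402]
```

send_rows:
  increments:
    - {"dx": 3.9,"dy": 1,"dz": 0,"rx": -0.025,"ry": -0.006,"rz": 0.055,"gripper": 255}
    - {"dx": 7.8,"dy": 2,"dz": 0,"rx": -0.05,"ry": -0.012,"rz": 0.11,"gripper": 255}
    - {"dx": 11.7,"dy": 3,"dz": 0,"rx": -0.075,"ry": -0.018,"rz": 0.165,"gripper": 255}
    - {"dx": 15.6,"dy": 3.9,"dz": 0,"rx": -0.1,"ry": -0.023,"rz": 0.22,"gripper": 255}
    - {"dx": 19.5,"dy": 4.9,"dz": 0.5,"rx": -0.13,"ry": -0.03,"rz": 0.275,"gripper": 255}
    - {"dx": 23.4,"dy": 5.9,"dz": 1,"rx": -0.157,"ry": -0.036,"rz": 0.33,"gripper": 255}
    - {"dx": 27.3,"dy": 6.8,"dz": 2,"rx": -0.183,"ry": -0.042,"rz": 0.387,"gripper": 255}
    - {"dx": 31.2,"dy": 7.8,"dz": 2.8,"rx": -0.208,"ry": -0.047,"rz": 0.44,"gripper": 255}
    - {"dx": 31.2,"dy": 7.8,"dz": 2.8,"rx": -0.208,"ry": -0.047,"rz": 0.44,"gripper": 255}
    - {"dx": 31.2,"dy": 7.8,"dz": 2.8,"rx": -0.208,"ry": -0.047,"rz": 0.44,"gripper": 255}

```text
time: 6.7
tcp_pos: [0.5454, 0.1506, 0.2364]
tcp_rot: [0.798, 0.594, 0.06, 0.083]
ft_force: [-0.4, -1.2, -4.0]
grip_width: 0.175
grasp_force: 59.5
```

send_rows:
  increments:
    - {"dx": 0,"dy": 0,"dz": 0,"rx": 0,"ry": 0,"rz": 0,"gripper": 255}
    - {"dx": 0,"dy": 0,"dz": 0,"rx": 0,"ry": 0,"rz": 0,"gripper": 255}

```text
time: 6.9
tcp_pos: [0.5475, 0.1483, 0.2387]
tcp_rot: [0.799, 0.592, 0.062, 0.085]
ft_force: [1.5, -0.0, -4.4]
grip_width: 0.176
grasp_force: 59.5
```

```bash
python3 - <<'E'
from h import *
import json
s=sensors.sense(); im=viewer.read_camera('wrist'); cv2.imwrite('pics/w4.png',im)
json.dump({k:np.array(s[k]).tolist() for k in('tcp_pos','tcp_rot')},open('w4.json','w'))
where(s); cv2.imwrite('pics/s4.png',viewer.read_camera('scene'))
E
```

```text
t 6.9 tip [-73.36  -1.73  50.23] pin [109.52  -1.95  89.26] yaw,tilt,roll [np.float64(-0.44), np.float64(11.5), np.float64(-3.61)] F [ 1.43  0.42 -4.37] M [ 0.02  0.24 -0.03]
```

View pics/w4.png

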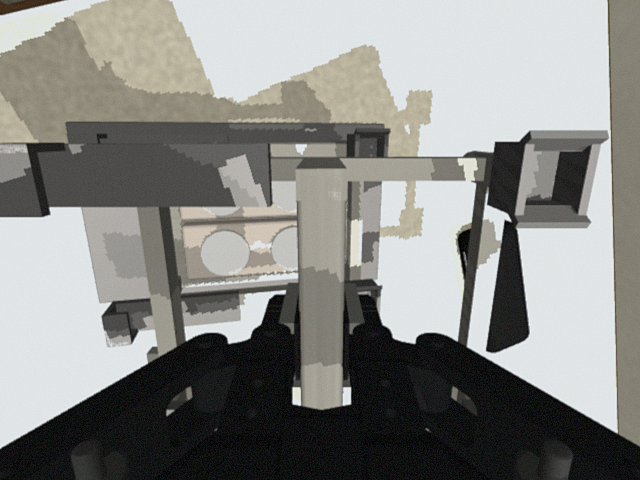

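No slip in the hand (the cup is at the same pixels, v 131–227), but the frame has a 3.6° roll to take out. I'll correct that and go lower.

```bash
python3 - <<'E'
from h import *
s=sensors.sense();p,r=place(-.077,.03,12); inc(p,r,s)
E
```

```text
d cm [ 0.169 -0.813  1.957] rotvec [ 0.0019  0.0008 -0.0015]
```

The roll was a false reading: my Euler order was extrinsic. The orientation is correct.

```bash
sed -i "s/as_euler('zyx'/as_euler('ZYX'/" h.py; python3 - <<'E'
from h import *
where()
# refine TX from w1: bar & cups and trays, lateral image rows of dark edges near cups
import json
im=cv2.imread('pics/w1.png'); t=[]
for (u,v) in((262,153),(412,153),(262,277),(405,277)):
    t.append(cv2.resize(cv2.convertScaleAbs(im[v-21:v+21,u-28:u+28],alpha=1.5),None,fx=7,fy=7,interpolation=cv2.INTER_NEAREST))
cv2.imwrite('pics/w1z.png',np.vstack([np.hstack(t[:2]),np.hstack(t[2:])]))
E
```

```text
t 7.0 tip [-72.98  -1.59  50.68] pin [109.86  -1.87  89.9 ] yaw,tilt,roll [np.float64(-0.09), np.float64(12.11), np.float64(-0.03)] F [-0.35 -0.3  -3.75] M [0.09 0.22 0.03]
```

View pics/w1z.png

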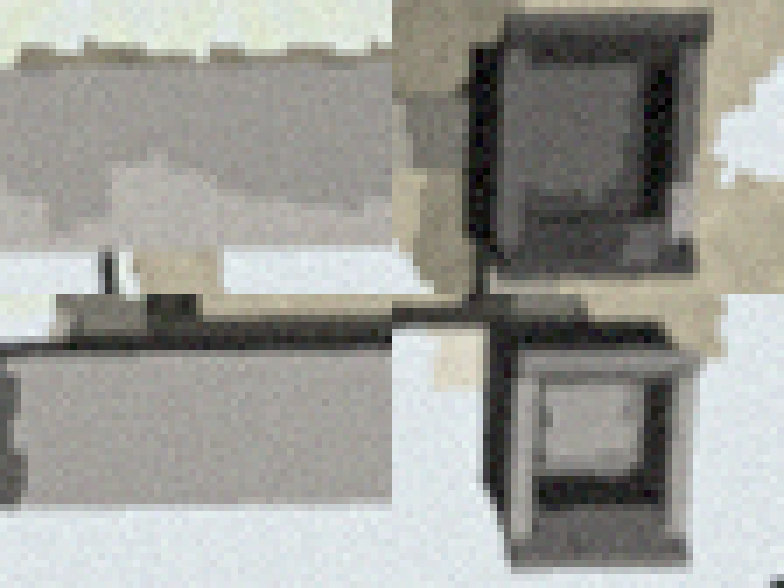

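send_rows:
  increments:
    - {"dx": 0.1,"dy": -0.4,"dz": 0.7,"rx": 0,"ry": 0,"rz": 0,"gripper": 255}
    - {"dx": 0.15,"dy": -0.8,"dz": 1.4,"rx": 0,"ry": 0,"rz": 0,"gripper": 255}
    - {"dx": 0.17,"dy": -0.8,"dz": 1.95,"rx": 0,"ry": 0,"rz": 0,"gripper": 255}
    - {"dx": 0.17,"dy": -0.8,"dz": 1.95,"rx": 0,"ry": 0,"rz": 0,"gripper": 255}
    - {"dx": 0.17,"dy": -0.8,"dz": 1.95,"rx": 0,"ry": 0,"rz": 0,"gripper": 255}

```text
time: 7.5
tcp_pos: [0.5446, 0.1523, 0.2183]
tcp_rot: [0.798, 0.593, 0.063, 0.085]
ft_force: [0.1, 0.1, -5.5]
grip_width: 0.178
grasp_force: 59.3
```

The sockets are refined in full-image pixels: +y cup centre (414.4,152), -y cup centre (407.4,279.3).

```bash
python3 - <<'E'
from h import *
import json
S=json.load(open('w1.json'));c=cam('wrist',S)
k=ray(c,[[414.4,152.],[407.4,279.3]],.078);d=k[0]-k[1];a=np.degrees(np.arctan2(-d[0],d[1]))
print(np.linalg.norm(d),a,k.mean(0))
ex=np.array([np.cos(np.radians(8.48)),np.sin(np.radians(8.48))]); o=k.mean(0)[:2]-.08*ex
print('centre',o,'TX est mm',1000*(o-[.5167,-.1707])@[-ex[1],ex[0]])
where()
p,r=place(-.08,.012,12); inc(p,r)
E
```

```text
0.11954793042693013 8.707108844849431 [ 0.59500848 -0.16307797  0.078     ]
centre [ 0.51588309 -0.1748751 ] TX est mm -4.008993475732311
t 7.5 tip [-77.15   1.15  29.69] pin [105.69   1.24  68.9 ] yaw,tilt,roll [np.float64(0.03), np.float64(12.11), np.float64(-0.02)] F [ 0.1   0.13 -5.49] M [-0.01  0.22 -0.03]
d cm [-0.122 -0.635  1.689] rotvec [0.0018 0.0003 0.0005]
```

```bash
sed -i 's/TX=-.0035/TX=-.0042/' h.py; python3 - <<'E'
from h import *
where()
p,r=place(-.082,.004,12); inc(p,r)
E
```

```text
t 7.5 tip [-77.15   0.45  29.69] pin [105.69   0.54  68.9 ] yaw,tilt,roll [np.float64(0.03), np.float64(12.11), np.float64(-0.02)] F [ 0.1   0.13 -5.49] M [-0.01  0.22 -0.03]
d cm [-0.051 -0.998  2.429] rotvec [0.0018 0.0003 0.0005]
```

send_rows:
  increments:
    - {"dx": -0.05,"dy": -0.3,"dz": 0.6,"rx": 0,"ry": 0,"rz": 0,"gripper": 255}
    - {"dx": -0.05,"dy": -0.6,"dz": 1.2,"rx": 0,"ry": 0,"rz": 0,"gripper": 255}
    - {"dx": -0.05,"dy": -0.8,"dz": 1.8,"rx": 0,"ry": 0,"rz": 0,"gripper": 255}
    - {"dx": -0.05,"dy": -1,"dz": 2.2,"rx": 0,"ry": 0,"rz": 0,"gripper": 255}
    - {"dx": -0.05,"dy": -1,"dz": 2.4,"rx": 0,"ry": 0,"rz": 0,"gripper": 255}
    - {"dx": -0.05,"dy": -1,"dz": 2.4,"rx": 0,"ry": 0,"rz": 0,"gripper": 255}
    - {"dx": -0.05,"dy": -1,"dz": 2.4,"rx": 0,"ry": 0,"rz": 0,"gripper": 255}

```text
time: 8.2
tcp_pos: [0.5401, 0.1532, 0.1931]
tcp_rot: [0.798, 0.593, 0.063, 0.085]
ft_force: [-0.3, -1.0, -4.6]
grip_width: 0.179
grasp_force: 59.4
```

```bash
python3 - <<'E'
from h import *
where()
p,r=place(-.082,-.001,12); inc(p,r)
E
```

```text
t 8.2 tip [-8.162e+01  4.000e-02  4.460e+00] pin [101.19   0.12  43.81] yaw,tilt,roll [np.float64(0.03), np.float64(12.15), np.float64(-0.01)] F [-0.01 -1.01 -4.62] M [0.03 0.23 0.02]
d cm [-0.009 -0.132  0.553] rotvec [0.0026 0.     0.0004]
```

send_rows:
  increments:
    - {"dx": 0,"dy": -0.02,"dz": 0.1,"rx": 0,"ry": 0,"rz": 0,"gripper": 255}
    - {"dx": 0,"dy": -0.04,"dz": 0.2,"rx": 0,"ry": 0,"rz": 0,"gripper": 255}
    - {"dx": 0,"dy": -0.06,"dz": 0.3,"rx": 0,"ry": 0,"rz": 0,"gripper": 255}
    - {"dx": 0,"dy": -0.06,"dz": 0.3,"rx": 0,"ry": 0,"rz": 0,"gripper": 255}
    - {"dx": 0,"dy": -0.06,"dz": 0.3,"rx": 0,"ry": 0,"rz": 0,"gripper": 255}

```text
time: 8.7
tcp_pos: [0.5399, 0.1532, 0.1899]
tcp_rot: [0.798, 0.593, 0.063, 0.085]
ft_force: [0.3, 0.2, -4.9]
grip_width: 0.174
grasp_force: 59.4
```

send_rows:
  increments:
    - {"dx": 0,"dy": -0.01,"dz": 0.06,"rx": 0,"ry": 0,"rz": 0,"gripper": 255}
    - {"dx": 0,"dy": -0.01,"dz": 0.06,"rx": 0,"ry": 0,"rz": 0,"gripper": 255}
    - {"dx": 0,"dy": -0.01,"dz": 0.06,"rx": 0,"ry": 0,"rz": 0,"gripper": 255}

```text
time: 9.0
tcp_pos: [0.5399, 0.1531, 0.1893]
tcp_rot: [0.798, 0.593, 0.063, 0.085]
ft_force: [0.4, -0.1, -4.7]
grip_width: 0.177
grasp_force: 59.4
```

```bash
python3 - <<'E'
from h import *
where()
E
```

```text
t 9.0 tip [-81.89  -0.1    0.69] pin [ 1.0094e+02 -1.0000e-02  3.9940e+01] yaw,tilt,roll [np.float64(0.03), np.float64(12.12), np.float64(-0.02)] F [ 0.41  0.07 -4.7 ] M [0.02 0.23 0.02]
```

send_rows:
  increments:
    - {"dx": 0,"dy": -0.01,"dz": 0.05,"rx": 0,"ry": 0,"rz": 0,"gripper": 255}
    - {"dx": 0,"dy": -0.01,"dz": 0.05,"rx": 0,"ry": 0,"rz": 0,"gripper": 255}
    - {"dx": 0,"dy": -0.01,"dz": 0.05,"rx": 0,"ry": 0,"rz": 0,"gripper": 255}

```text
time: 9.3
tcp_pos: [0.5399, 0.1531, 0.1888]
tcp_rot: [0.798, 0.593, 0.063, 0.085]
ft_force: [-0.1, -0.9, -4.0]
grip_width: 0.18
grasp_force: 59.4
```

send_rows:
  increments:
    - {"dx": 0,"dy": -0.01,"dz": 0.05,"rx": 0,"ry": 0,"rz": 0,"gripper": 255}
    - {"dx": 0,"dy": -0.01,"dz": 0.05,"rx": 0,"ry": 0,"rz": 0,"gripper": 255}
    - {"dx": 0,"dy": -0.01,"dz": 0.05,"rx": 0,"ry": 0,"rz": 0,"gripper": 255}

```text
time: 9.6
tcp_pos: [0.5401, 0.1532, 0.1885]
tcp_rot: [0.798, 0.593, 0.063, 0.085]
ft_force: [-0.4, 0.0, -3.0]
grip_width: 0.178
grasp_force: 59.6
```

```bash
python3 - <<'E'
from h import *
where()
E
```

```text
t 9.6 tip [-8.168e+01 -2.000e-02 -1.900e-01] pin [1.0114e+02 6.0000e-02 3.9130e+01] yaw,tilt,roll [np.float64(0.02), np.float64(12.14), np.float64(-0.01)] F [-0.41 -0.1  -2.96] M [0.04 0.26 0.01]
```

Floor contact confirmed at the expected height. I'll back off 0.8 mm and slide towards the stops.

send_rows:
  increments:
    - {"dx": 0,"dy": 0.015,"dz": -0.08,"rx": 0,"ry": 0,"rz": 0,"gripper": 255}
    - {"dx": 0,"dy": -0.38,"dz": -0.16,"rx": 0,"ry": 0,"rz": 0,"gripper": 255}
    - {"dx": 0,"dy": -0.77,"dz": -0.245,"rx": 0,"ry": 0,"rz": 0,"gripper": 255}
    - {"dx": 0,"dy": -1.16,"dz": -0.33,"rx": 0,"ry": 0,"rz": 0,"gripper": 255}
    - {"dx": 0,"dy": -1.55,"dz": -0.41,"rx": 0,"ry": 0,"rz": 0,"gripper": 255}
    - {"dx": 0,"dy": -1.94,"dz": -0.495,"rx": 0,"ry": 0,"rz": 0,"gripper": 255}
    - {"dx": 0,"dy": -1.94,"dz": -0.495,"rx": 0,"ry": 0,"rz": 0,"gripper": 255}
    - {"dx": 0,"dy": -1.94,"dz": -0.495,"rx": 0,"ry": 0,"rz": 0,"gripper": 255}

```text
time: 10.4
tcp_pos: [0.5208, 0.159, 0.1892]
tcp_rot: [0.798, 0.593, 0.063, 0.085]
ft_force: [0.5, -0.2, -4.2]
grip_width: 0.177
grasp_force: 59.5
```

```bash
python3 - <<'E'
from h import *
where()
E
```

```text
t 10.4 tip [-1.018e+02  1.000e-02  5.200e-01] pin [81.01  0.13 39.85] yaw,tilt,roll [np.float64(0.04), np.float64(12.14), np.float64(-0.01)] F [ 0.52 -0.09 -4.18] M [ 0.06  0.23 -0.03]
```

send_rows:
  increments:
    - {"dx": 0,"dy": -0.15,"dz": -0.03,"rx": 0,"ry": 0,"rz": 0,"gripper": 255}
    - {"dx": 0,"dy": -0.29,"dz": -0.06,"rx": 0,"ry": 0,"rz": 0,"gripper": 255}
    - {"dx": 0,"dy": -0.39,"dz": -0.083,"rx": 0,"ry": 0,"rz": 0,"gripper": 255}
    - {"dx": 0,"dy": -0.39,"dz": -0.083,"rx": 0,"ry": 0,"rz": 0,"gripper": 255}

```text
time: 10.8
tcp_pos: [0.5167, 0.1601, 0.189]
tcp_rot: [0.798, 0.593, 0.063, 0.085]
ft_force: [-0.7, -0.3, -5.1]
grip_width: 0.176
grasp_force: 59.5
```

send_rows:
  increments:
    - {"dx": 0,"dy": -0.1,"dz": -0.02,"rx": 0,"ry": 0,"rz": 0,"gripper": 255}
    - {"dx": 0,"dy": -0.1,"dz": -0.02,"rx": 0,"ry": 0,"rz": 0,"gripper": 255}

```text
time: 11.0
tcp_pos: [0.5161, 0.1604, 0.1891]
tcp_rot: [0.798, 0.593, 0.063, 0.085]
ft_force: [-0.0, 0.2, -4.1]
grip_width: 0.178
grasp_force: 59.5
```

send_rows:
  increments:
    - {"dx": 0,"dy": -0.1,"dz": -0.02,"rx": 0,"ry": 0,"rz": 0,"gripper": 255}
    - {"dx": 0,"dy": -0.1,"dz": -0.02,"rx": 0,"ry": 0,"rz": 0,"gripper": 255}

```text
time: 11.2
tcp_pos: [0.5157, 0.1606, 0.1894]
tcp_rot: [0.798, 0.593, 0.063, 0.085]
ft_force: [2.0, -1.4, -3.2]
grip_width: 0.177
grasp_force: 59.4
```

```bash
python3 - <<'E'
from h import *
where()
E
```

```text
t 11.2 tip [-1.0702e+02  4.0000e-02  5.9000e-01] pin [75.74  0.15 40.16] yaw,tilt,roll [np.float64(0.04), np.float64(12.22), np.float64(0.0)] F [ 2.34 -0.79 -3.23] M [-0.15 -0.14 -0.06]
```

send_rows:
  increments:
    - {"dx": 0,"dy": -0.05,"dz": -0.01,"rx": 0,"ry": 0,"rz": 0,"gripper": 255}
    - {"dx": 0,"dy": -0.05,"dz": -0.01,"rx": 0,"ry": 0,"rz": 0,"gripper": 255}
    - {"dx": 0,"dy": -0.05,"dz": -0.01,"rx": 0,"ry": 0,"rz": 0,"gripper": 255}

```text
time: 11.5
tcp_pos: [0.5155, 0.1607, 0.1895]
tcp_rot: [0.798, 0.593, 0.064, 0.086]
ft_force: [2.7, -2.2, -3.7]
grip_width: 0.176
grasp_force: 59.5
```

```bash
python3 - <<'E'
from h import *
where()
E
```

```text
t 11.5 tip [-107.19    0.12    0.67] pin [75.55  0.2  40.33] yaw,tilt,roll [np.float64(0.03), np.float64(12.24), np.float64(0.02)] F [ 3.23 -1.27 -3.66] M [-0.26 -0.59 -0.14]
```

Contact is on the tips' upper corners (8·sin12 = 1.7 mm ahead of the lower corners), so the stops are at about -108.8, as measured by camera. Now to turn down about the tips.

```bash
python3 - <<'E'
from h import *
s=sensors.sense()
for t in(12,10,8,6,5): p,r=place(-.1065,.0005,t); print(t,end=' '); inc(p,r,s)
E
```

```text
12 d cm [-0.014  0.097  0.077] rotvec [ 0.0043 -0.0004  0.0005]
10 d cm [-0.014  0.361  0.457] rotvec [ 0.0392 -0.0004  0.0005]
8 d cm [-0.014  0.611  0.845] rotvec [ 0.0741 -0.0004  0.0005]
6 d cm [-0.015  0.848  1.242] rotvec [ 0.109  -0.0004  0.0005]
5 d cm [-0.015  0.961  1.443] rotvec [ 0.1264 -0.0003  0.0005]
```

send_rows:
  increments:
    - {"dx": 0,"dy": 0.1,"dz": 0.06,"rx": 0.004,"ry": 0,"rz": 0,"gripper": 255}
    - {"dx": 0,"dy": 0.23,"dz": 0.25,"rx": 0.022,"ry": 0,"rz": 0,"gripper": 255}
    - {"dx": 0,"dy": 0.36,"dz": 0.45,"rx": 0.039,"ry": 0,"rz": 0,"gripper": 255}
    - {"dx": 0,"dy": 0.49,"dz": 0.64,"rx": 0.057,"ry": 0,"rz": 0,"gripper": 255}
    - {"dx": 0,"dy": 0.61,"dz": 0.84,"rx": 0.074,"ry": 0,"rz": 0,"gripper": 255}
    - {"dx": 0,"dy": 0.73,"dz": 1.04,"rx": 0.0915,"ry": 0,"rz": 0,"gripper": 255}
    - {"dx": 0,"dy": 0.85,"dz": 1.24,"rx": 0.109,"ry": 0,"rz": 0,"gripper": 255}
    - {"dx": 0,"dy": 0.85,"dz": 1.24,"rx": 0.109,"ry": 0,"rz": 0,"gripper": 255}
    - {"dx": 0,"dy": 0.85,"dz": 1.24,"rx": 0.109,"ry": 0,"rz": 0,"gripper": 255}

```text
time: 12.4
tcp_pos: [0.5248, 0.1577, 0.1785]
tcp_rot: [0.802, 0.595, 0.03, 0.041]
ft_force: [2.0, -1.0, -3.9]
grip_width: 0.181
grasp_force: 59.5
```

```bash
python3 - <<'E'
from h import *
s=sensors.sense(); where(s)
for t in(6,5,4,3,2): p,r=place(-.107,.0004,t); print(t,end=' '); inc(p,r,s)
E
```

```text
t 12.4 tip [-1.0786e+02 -1.5000e-01  1.0000e-01] pin [78.17 -0.08 19.14] yaw,tilt,roll [np.float64(0.02), np.float64(5.85), np.float64(-0.03)] F [ 2.16 -0.36 -3.87] M [ 0.01 -0.34 -0.05]
6 d cm [ 0.008  0.068 -0.05 ] rotvec [-0.0027  0.0004  0.0004]
5 d cm [0.008 0.203 0.137] rotvec [0.0148 0.0004 0.0004]
4 d cm [0.008 0.334 0.327] rotvec [0.0322 0.0004 0.0004]
3 d cm [0.008 0.462 0.519] rotvec [0.0497 0.0004 0.0004]
2 d cm [0.008 0.587 0.714] rotvec [0.0671 0.0004 0.0004]
```

send_rows:
  increments:
    - {"dx": 0,"dy": 0.07,"dz": -0.03,"rx": 0,"ry": 0,"rz": 0,"gripper": 255}
    - {"dx": 0,"dy": 0.2,"dz": 0.14,"rx": 0.015,"ry": 0,"rz": 0,"gripper": 255}
    - {"dx": 0,"dy": 0.27,"dz": 0.23,"rx": 0.0235,"ry": 0,"rz": 0,"gripper": 255}
    - {"dx": 0,"dy": 0.33,"dz": 0.33,"rx": 0.032,"ry": 0,"rz": 0,"gripper": 255}
    - {"dx": 0,"dy": 0.4,"dz": 0.42,"rx": 0.041,"ry": 0,"rz": 0,"gripper": 255}
    - {"dx": 0,"dy": 0.46,"dz": 0.52,"rx": 0.05,"ry": 0,"rz": 0,"gripper": 255}
    - {"dx": 0,"dy": 0.46,"dz": 0.52,"rx": 0.05,"ry": 0,"rz": 0,"gripper": 255}
    - {"dx": 0,"dy": 0.46,"dz": 0.52,"rx": 0.05,"ry": 0,"rz": 0,"gripper": 255}

```text
time: 13.2
tcp_pos: [0.5298, 0.1562, 0.1739]
tcp_rot: [0.803, 0.596, 0.015, 0.021]
ft_force: [-0.3, -0.5, -4.3]
grip_width: 0.176
grasp_force: 59.4
```

```bash
python3 - <<'E'
from h import *
s=sensors.sense(); where(s)
for t in(2,1,0): p,r=place(-.1072,.0002,t); print(t,end=' '); inc(p,r,s)
E
```

```text
t 13.2 tip [-107.02   -0.14    0.54] pin [79.72 -0.08 10.28] yaw,tilt,roll [np.float64(0.02), np.float64(2.98), np.float64(-0.03)] F [-0.1  -0.53 -4.27] M [0.03 0.03 0.02]
2 d cm [0.007 0.113 0.218] rotvec [0.0172 0.0004 0.0003]
1 d cm [0.008 0.244 0.408] rotvec [0.0346 0.0004 0.0003]
0 d cm [0.008 0.372 0.601] rotvec [0.0521 0.0004 0.0003]
```

Pins are at 10 mm inside the cups with no contact force. Continuing down.

send_rows:
  increments:
    - {"dx": 0,"dy": 0.05,"dz": 0.11,"rx": 0.0085,"ry": 0,"rz": 0,"gripper": 255}
    - {"dx": 0,"dy": 0.11,"dz": 0.21,"rx": 0.017,"ry": 0,"rz": 0,"gripper": 255}
    - {"dx": 0,"dy": 0.18,"dz": 0.31,"rx": 0.026,"ry": 0,"rz": 0,"gripper": 255}
    - {"dx": 0,"dy": 0.24,"dz": 0.4,"rx": 0.0345,"ry": 0,"rz": 0,"gripper": 255}
    - {"dx": 0,"dy": 0.31,"dz": 0.5,"rx": 0.043,"ry": 0,"rz": 0,"gripper": 255}
    - {"dx": 0,"dy": 0.31,"dz": 0.5,"rx": 0.043,"ry": 0,"rz": 0,"gripper": 255}

```text
time: 13.8
tcp_pos: [0.5335, 0.1551, 0.169]
tcp_rot: [0.803, 0.596, 0.003, 0.004]
ft_force: [0.2, 0.4, -3.5]
grip_width: 0.177
grasp_force: 59.4
```

```bash
python3 - <<'E'
from h import *
s=sensors.sense(); where(s)
for t in(0,): p,r=place(-.1072,-.0001,t); print(t,end=' '); inc(p,r,s)
E
```

```text
t 13.8 tip [-1.0656e+02 -7.0000e-02  1.1000e-01] pin [ 8.043e+01 -4.000e-02  1.890e+00] yaw,tilt,roll [np.float64(0.01), np.float64(0.55), np.float64(-0.01)] F [ 0.03  0.44 -3.5 ] M [-0.   -0.01 -0.06]
0 d cm [0.004 0.01  0.122] rotvec [0.0095 0.0002 0.0001]
```

send_rows:
  increments:
    - {"dx": 0,"dy": 0.01,"dz": 0.06,"rx": 0.005,"ry": 0,"rz": 0,"gripper": 255}
    - {"dx": 0,"dy": 0.01,"dz": 0.12,"rx": 0.0095,"ry": 0,"rz": 0,"gripper": 255}
    - {"dx": 0,"dy": 0.01,"dz": 0.12,"rx": 0.0095,"ry": 0,"rz": 0,"gripper": 255}
    - {"dx": 0,"dy": 0.01,"dz": 0.12,"rx": 0.0095,"ry": 0,"rz": 0,"gripper": 255}

```text
time: 14.2
tcp_pos: [0.5332, 0.1552, 0.168]
tcp_rot: [0.803, 0.596, -0.0, 0.0]
ft_force: [-0.1, -0.1, -3.9]
grip_width: 0.177
grasp_force: 59.5
```

```bash
python3 - <<'E'
from h import *
where()
E
```

```text
t 14.2 tip [-1.0763e+02 -7.0000e-02  1.0000e-01] pin [7.937e+01 1.000e-02 1.200e-01] yaw,tilt,roll [np.float64(0.02), np.float64(0.01), np.float64(-0.02)] F [-0.06 -0.1  -3.87] M [ 0.02 -0.01  0.01]
```

send_rows:
  increments:
    - {"dx": 0,"dy": 0,"dz": 0.03,"rx": 0,"ry": 0,"rz": 0,"gripper": 255}
    - {"dx": 0,"dy": 0,"dz": 0.05,"rx": 0,"ry": 0,"rz": 0,"gripper": 255}
    - {"dx": 0,"dy": 0,"dz": 0.05,"rx": 0,"ry": 0,"rz": 0,"gripper": 255}

```text
time: 14.5
tcp_pos: [0.5332, 0.1552, 0.1679]
tcp_rot: [0.803, 0.596, 0.0, 0.0]
ft_force: [-0.9, 0.2, 1.3]
grip_width: 0.176
grasp_force: 60.1
```

```bash
python3 - <<'E'
from h import *
where()
E
```

```text
t 14.5 tip [-1.0762e+02 -6.0000e-02 -2.0000e-02] pin [7.938e+01 3.000e-02 4.000e-02] yaw,tilt,roll [np.float64(0.03), np.float64(0.02), np.float64(-0.01)] F [-0.89 -0.1   1.32] M [-0.08  0.14  0.02]
```

Seated: z = 0 at both ends, with the floor taking the weight. Release and lift off.

send_rows:
  increments:
    - {"dx": 0,"dy": 0,"dz": 0,"rx": 0,"ry": 0,"rz": 0,"gripper": 180}
    - {"dx": 0,"dy": 0,"dz": 0,"rx": 0,"ry": 0,"rz": 0,"gripper": 120}
    - {"dx": 0,"dy": 0,"dz": 0,"rx": 0,"ry": 0,"rz": 0,"gripper": 60}
    - {"dx": 0,"dy": 0,"dz": 0,"rx": 0,"ry": 0,"rz": 0,"gripper": 0}
    - {"dx": 0,"dy": 0,"dz": 0,"rx": 0,"ry": 0,"rz": 0,"gripper": 0}
    - {"dx": 0,"dy": 0,"dz": 0,"rx": 0,"ry": 0,"rz": 0,"gripper": 0}
    - {"dx": 0,"dy": 0,"dz": 0,"rx": 0,"ry": 0,"rz": 0,"gripper": 0}
    - {"dx": 0,"dy": 0,"dz": 0,"rx": 0,"ry": 0,"rz": 0,"gripper": 0}

```text
time: 15.3
tcp_pos: [0.5332, 0.1552, 0.1674]
tcp_rot: [0.803, 0.596, -0.0, 0.0]
ft_force: [-0.2, 0.2, -0.3]
grip_width: 1.001
grasp_force: 0.0
```

send_rows:
  increments:
    - {"dx": 0,"dy": 0,"dz": -1,"rx": 0,"ry": 0,"rz": 0,"gripper": 0}
    - {"dx": 0,"dy": 0,"dz": -3,"rx": 0,"ry": 0,"rz": 0,"gripper": 0}
    - {"dx": 0,"dy": 0,"dz": -6,"rx": 0,"ry": 0,"rz": 0,"gripper": 0}
    - {"dx": 0,"dy": 0,"dz": -10,"rx": 0,"ry": 0,"rz": 0,"gripper": 0}
    - {"dx": 0,"dy": 0,"dz": -14,"rx": 0,"ry": 0,"rz": 0,"gripper": 0}
    - {"dx": 0,"dy": 0,"dz": -18,"rx": 0,"ry": 0,"rz": 0,"gripper": 0}
    - {"dx": 0,"dy": 0,"dz": -19,"rx": 0,"ry": 0,"rz": 0,"gripper": 0}
    - {"dx": 0,"dy": 0,"dz": -19,"rx": 0,"ry": 0,"rz": 0,"gripper": 0}
    - {"dx": 0,"dy": 0,"dz": -19,"rx": 0,"ry": 0,"rz": 0,"gripper": 0}

```text
time: 16.2
tcp_pos: [0.5323, 0.1552, 0.3566]
tcp_rot: [0.803, 0.596, -0.001, -0.0]
ft_force: [-0.1, 0.5, -0.8]
grip_width: 1.002
grasp_force: 0.0
```

```bash
python3 - <<'E'
from h import *
s=sensors.sense(); print(s['time'],s['tcp_pos'])
a=viewer.read_camera('wrist'); b=viewer.read_camera('scene')
cv2.imwrite('pics/end.png',np.hstack([cv2.resize(a[60:360,140:540],None,fx=1,fy=1),cv2.resize(b[190:370,220:460],(400,300),interpolation=cv2.INTER_CUBIC)]))
E
```

```text
16.2 [0.53231047 0.15516223 0.35659851]
```

View pics/end.png

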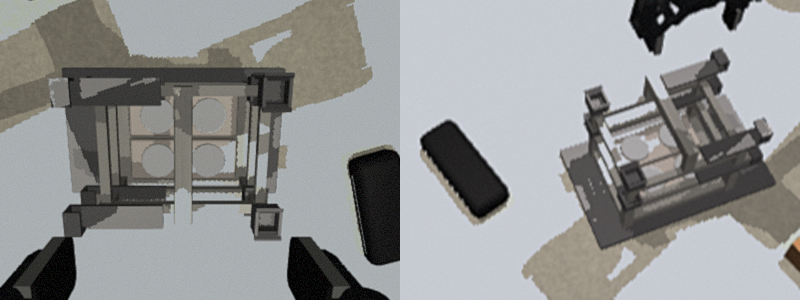

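The frame sits square on the lower one. Its cup rims are at crop (279,92) and (266,222), and the gripper is clear. I'll check position and bystanders numerically, then hand in.

```bash
python3 - <<'E'
from h import *
from rig import ticket
c=cam('wrist'); k=ray(c,[[419,152],[406.5,282]],.168)
r=R.from_euler('z',-YAW,degrees=True); print((r.apply(k-[*C,.09])*1000).round(1))
a=cv2.imread('pics/top0.png'); b=viewer.read_camera('top')
for n,(x,y) in dict(spray=(505,313),case=(320,155),box=(112,310)).items():
    g=[cv2.cvtColor(i[y-30:y+30,x-45:x+45],cv2.COLOR_BGR2HSV) for i in(a,b)]
    f=(lambda h:h[...,2]<50) if n=='case' else (lambda h:h[...,1]>120)
    print(n,[tuple(np.argwhere(f(h)).mean(0).round(1)) for h in g])
print(ticket.close_job())
E
```

```text
[[ 78.1  59.3  78. ]
 [ 75.5 -57.5  78. ]]
spray [(np.float64(30.1), np.float64(42.5)), (np.float64(29.2), np.float64(47.4))]
case [(np.float64(29.2), np.float64(43.9)), (np.float64(29.2), np.float64(44.0))]
box [(np.float64(29.1), np.float64(44.3)), (np.float64(25.4), np.float64(52.3))]
the job is handed in; nothing more can be done
None
```

The frame is stacked, released and handed in at about 16 s, with all four posts down at the expected floor height and the frame level. The spectacle case did not move. My colour check put the cardboard box about 9 px and the spray bottle about 5 px from their first images. I took this for shadow and lighting changes, since the arm never went near either at their height, but I handed in before confirming it.

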